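# Clear the fitting stand and hold the cast lever level over it

### The job

Lift the steel canister by its handle off the fitting stand and set it down upright on the bench beside the stand, within a hand's reach of it (30 cm). Then pick up the cast lever by its balance point and finish still holding it, level and still, a few centimetres (about 2 to 8) clear above the stand, its big boss straight over the dowel and its small eye straight over the fork. Do not put the lever down or let it go; keep the canister from tipping over and leave the other things on the bench alone.

Things in the scene. Friction and masses are not known exactly. Their poses are not given: they have to be found in the camera images.
- stand_dowel (a point): Fitting stand, fixed: a grey base plate 262 x 76 x 12 mm with a round dark steel pedestal (72 mm across, top 50 mm above the bench) at one end and a fork at the other. This point is the centre of the pedestal's top; a dowel 14 mm thick rises 10 mm from it. x points along the plate to the fork, z up; the plate reaches 40 mm beyond this point on the other side.
- stand_fork (a point): The stand's fork: a steel block 36 x 46 mm with two low cheeks, 190 mm from the dowel along the stand. This point is the centre of the block's top, between the cheeks, 50 mm above the bench; the cheeks rise 15 mm above it. Same axes as stand_dowel.
- lever_boss (a point): Centre, half-way up (20 mm above the underside), of the big round boss (44 mm across, 40 mm high, 19 mm bore) of a loose dark cast lever, 0.4 to 0.6 kg, lying flat on the bench. x points along the lever to its eye, z up. The balance point is on the bar 56 mm from here towards the eye (not the bar's middle); a grip within 20 mm of it along the bar is good.
- lever_eye (a point): Centre, half-way up (20 mm above the underside), of the lever's small round eye (24 mm across, 40 mm high), 190 mm from lever_boss, same axes. Boss and eye are joined by a straight level bar 14 mm wide and 16 mm high, its middle 22 mm above the lever's underside.
- canister_center (a point): Loose closed steel canister with an arched handle, 0.2 to 0.33 kg, 70 mm across, 125 mm high with the handle, standing at first on the pedestal, its hollow foot (56 mm inside, 14 mm deep) over the dowel: it lifts straight up. This point is on its axis, 40 mm above its underside. z is its axis, x runs along the handle's grip.
- canister_handle (a point): Middle of the handle's grip: a level round bar 9 mm thick, straight for 44 mm, between two uprights 60 mm apart, along the canister's x axis, 120 mm above the canister's underside; 37 mm of free space between its underside and the lid.
- stand: The stand as a whole; origin on the bench, on the plate's centre line, 56 mm from the dowel towards the fork; x towards the fork, z up.
- tip_box: Bystander: pipette tip box with a green rack plate, 86 x 122 x 64 mm, on the bench to the left; origin at the centre of its underside.
- well_plate: Bystander: flat dark red well plate, 85 x 128 x 15 mm, at the far side of the bench; origin at the centre of its underside.
- trough: Bystander: small white trough, 46 x 92 x 24 mm, on the bench to the right; origin at the centre of its underside.
- clear_lid: Bystander: clear box lid, 88 x 124 x 34 mm, open side down, at the far right of the bench; origin at the centre of its underside.
There are look-alikes about, which are no part of the job. What is shaped like the part that bears canister_center but blue or red is not meant.

How it is judged:
On the way, in this order (a step that is already met when the one before it is completed fails the run):
1. the canister stands upright on the bench beside the stand, let go (height (world z) of canister_center below 0.046 m and angle between canister_center's own z axis and vertical below 0.1 rad and horizontal distance between canister_center and stand_dowel below 0.3 m and contact force between canister and stand below 0.1 N and contact force between canister and the fingers below 0.1 N), for 0.3 s.
2. the lever is lifted off the bench, gripped at its balance point (contact force between lever and the fingers above 1 N and x of the grasp point in the frame of lever_boss between 0.036 and 0.076 m and height (world z) of each of lever_boss, lever_eye above 0.04 m), for 0.2 s.
At the end, for the whole second after the job is handed in: Lever gripped within 20 mm of its balance point, level within 0.1 rad, at rest, touching only the gripper, its boss and eye 38 to 130 mm above stand_dowel and stand_fork and within 15 and 18 mm sideways. Canister upright on the bench, let go, clear of the stand, within 0.30 m of the dowel (all of step 1 and contact force between lever and the fingers above 1 N and x of the grasp point in the frame of lever_boss between 0.036 and 0.076 m and angle between lever_boss's own z axis and vertical below 0.1 rad and horizontal distance between lever_boss and stand_dowel below 0.015 m and horizontal distance between lever_eye and stand_fork below 0.018 m and z of lever_boss in the frame of stand_dowel between 0.038 and 0.13 m and z of lever_eye in the frame of stand_fork between 0.038 and 0.13 m and contact force between lever and stand below 0.1 N and contact force between lever and canister below 0.1 N and linear speed of lever below 0.02 m/s); the arm keeps its last pose, push and grip.
It fails at once if the canister is tipped over (angle between canister_center's own z axis and vertical above 0.6 rad).
It fails at once if a bystander is pushed more than 3 cm (distance of any of tip_box, well_plate, trough, clear_lid from where it was at the start of the episode above 0.03 m).
It also fails if it takes over 61 s, if anything falls off the work surface, if the arm or the gripper's body presses on something with over 40 N, if the wrist force passes 120 N, or if a joint passes its speed limit or range.

### The arm

A 6-joint arm with a two-finger parallel gripper is mounted at the origin on the work surface; the furniture and walls round the work are solid. World frame = base frame: x ahead of the robot, y to its left, z up, the work surface at z = 0. Lengths are in m, angles in rad, forces in N, time in s.
With the tool pointing down it reaches from about 0.225 to 0.875 m from the base axis. Payload 3.4 kg.
Tool frame: the origin (TCP) lies at the very end of the fingers, on their centre line; the grasp point (between the pads) lies 19 mm behind it; z points along the fingers, x is the direction in which the jaws open and shut, and the axes are right-handed (so a half turn about z gives the same grasp; the last joint's range is limited). The gripper opens to 85 mm and grips with 20 to 120 N. Pads are 22 mm wide; open, the fingers measure 114 mm over their backs; the gripper's body (76 mm by 85 mm) begins 54 mm behind the grasp point. The pads swing forward as they close: fully open they stand 13 mm farther back than shut.
Start: joints at [1.046, 0.276, 1.505, -0, 1.361, -0.121], TCP at [0.226, 0.529, 0.231] pointing down, gripper open.
Joint ranges: [-2.89, 2.89], [-0.75, 2.08], [0.22, 2.7], [-1.18, 4.32], [0.11, 2.71], [-2.7, 2.7]. Speed limits (rad/s): [2.57, 2.57, 3.14, 3.14, 3.14, 3.14].

### API

Orientations are given as a unit quaternion [w, x, y, z].
In Python, from rig import manip gives the robot as it stands.
- The arm moves only by the tool send_rows, never from a script. Its argument "increments" is a list of rows, each a list of 5 numbers: the opening, from 0 (shut) to 1 (fully open), then the shift along the tool's x, y, z in m, then the turn about the tool's z in rad. A call has 1 to 8 rows; each row shifts and turns the commanded pose from where the row before left it, along the tool's axes as they then stand; what a row does not reach is not made up. A row lasts 1/8 s, in which the tool goes at most 62.5 mm and 10.7 degrees, less where a joint would pass 70% of its speed; a pose out of reach is approached as far as the arm can. A call is refused whole if a number of a shift passes 0.0625 or a number of a turn 0.188, either way. A call with a gripper value outside its range is refused whole. The fingers move at their own pace and stop on an object; "squeeze" is the grip in N (left out, the last holds). Time passes only in rows, so rows that do not move let the fingers close. It gives the time, the measured TCP pose, the force and the opening at its end, in the units of the state.
- manip.get_state(): the state, without advancing time (a new reading comes with each control period).
- manip.get_image(name): name is "side" or "top"; returns the picture (400x640x3 uint8, red, green, blue); there is no depth.
- manip.calibration(name): a dict with "fx", "fy", "cx", "cy" (pixels), "camera_from_world" (4x4, takes a point from world to camera coordinates). Camera axes: x right, y up, looking along -z (the intrinsics and any distortion apply to the point x, -y, -z); pixel columns grow to the right and rows downward; lengths in m; the calibration is good to about 2 mm. A picture is of the moment at which its call begins. calibration takes no time and is no camera call.
- manip.sign_off(): hands the job in, once; it reports no verdict.
The state is a dict: "clock": time; "qpos": joint angles; "qd": joint speeds; "effort": joint torques, N m; "position": TCP position; "ee_rot": TCP orientation; "contact_force": force on the tool from outside, world axes, zero at the start; "moment": the same for the moment, N m; "width": finger opening in m.
Only numpy, scipy, OpenCV 4.12 (cv2) and the standard library are available. Lean on these libraries where they do the work, as an engineer would, in place of code of your own. Each camera call takes 0.05 s, during which the arm holds its last target.

## Working session

There is one attempt and no reset: what is moved stays moved. The work goes in short steps, Python scripts to look and compute and a tool call to move; the robot and the scene stay as the last step left them, time stands still between calls to the robot, and variables do not carry over. Pictures are saved under pics/ and viewed, and the job is handed in when it is done.

Besides the shell and the picture viewer there is one more tool, called after "Request:" in YAML: its name, and indented under it one key for each argument. send_rows: Moves the arm, as the interface text tells. Its arguments: {"type":"object","properties":{"increments":{"type":"array","items":{"type":"array","items":{"type":"number"}}},"squeeze":{"type":"number"}},"required":["increments"]}

```bash
mkdir -p pics; ls
python3 - <<'E'
from rig import manip
import cv2
print(manip.get_state())
for n in("side","top"):
    cv2.imwrite(f"pics/{n}0.png",manip.get_image(n)[:,:,::-1]); print(manip.calibration(n))
E
```

```text
pics
{'clock': 0.0, 'qpos': array([ 1.04600233e+00,  2.76609539e-01,  1.50613240e+00,  1.38315553e-05,
        1.36068912e+00, -1.20982023e-01]), 'qd': array([-0.00014349, -0.00045856,  0.00076612,  0.00227331, -0.00032898,
       -0.00066294]), 'effort': array([ 5.92268170e-04, -4.16767859e+01, -2.45810902e+01, -3.39542876e-04,
        1.11317620e-02,  2.83531278e-06]), 'position': array([0.22565996, 0.52830108, 0.2304317 ]), 'ee_rot': array([ 4.04092788e-04,  8.34544203e-01,  5.50940221e-01, -8.25644595e-04]), 'contact_force': array([-0.35397018,  0.25467477, -0.24670581]), 'moment': array([-0.03217159, -0.04573098,  0.0118921 ]), 'width': 0.08553551613797745}
{'fx': 388.3546824737748, 'fy': 388.3546824737748, 'cx': 319.98163615569524, 'cy': 198.52132707258508, 'camera_from_world': array([[ 0.93475629, -0.35471569,  0.02018571, -0.52921148],
       [ 0.20277168,  0.57927762,  0.78950686, -0.19678541],
       [-0.2917436 , -0.73390342,  0.61340969, -1.27266151],
       [ 0.        ,  0.        ,  0.        ,  1.        ]])}
{'fx': 381.01359580997774, 'fy': 381.01359580997774, 'cx': 317.12317736023255, 'cy': 198.7960577656337, 'camera_from_world': array([[-0.02136719, -0.99975169,  0.0063243 ,  0.01013957],
       [ 0.99796619, -0.02094818,  0.06020507, -0.59124077],
       [-0.06005763,  0.00759786,  0.99816599, -1.33880267],
       [ 0.        ,  0.        ,  0.        ,  1.        ]])}
```

View pics/side0.png

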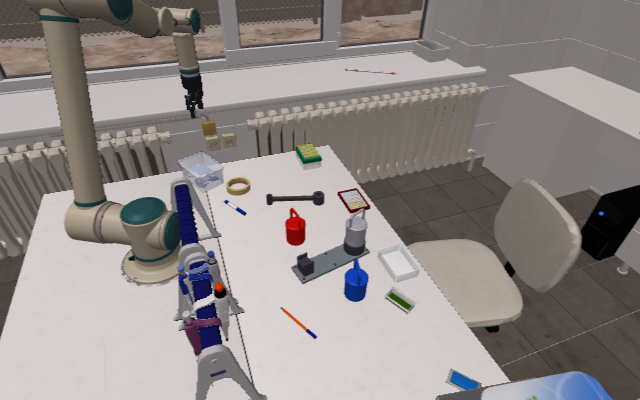

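View pics/top0.png

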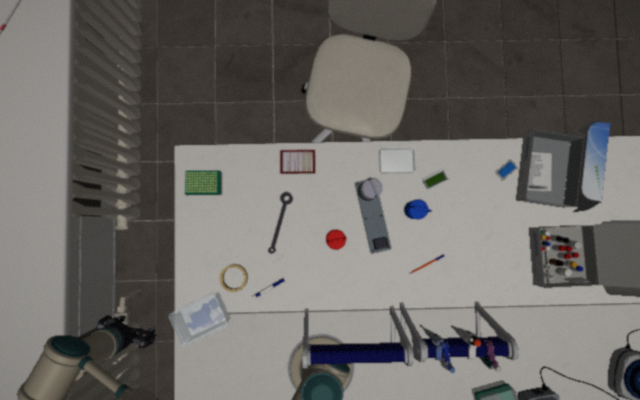

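```bash
cat > h.py <<'E'
import numpy as np,cv2
from rig import manip
def proj(n,p):
    c=manip.calibration(n);T=c["camera_from_world"]
    q=np.atleast_2d(p)@T[:3,:3].T+T[:3,3]
    return np.c_[c["cx"]+c["fx"]*q[:,0]/-q[:,2], c["cy"]+c["fy"]*-q[:,1]/-q[:,2]]
def ray(n,uv,z):
    c=manip.calibration(n);T=c["camera_from_world"];R=T[:3,:3]
    o=-R.T@T[:3,3]
    d=R.T@np.array([(uv[0]-c["cx"])/c["fx"],-(uv[1]-c["cy"])/c["fy"],-1])
    return o+d*(z-o[2])/d[2]
def crop(src,dst,x0,y0,w,h,s):
    i=cv2.imread(src)[y0:y0+h,x0:x0+w]
    i=cv2.resize(i,None,fx=s,fy=s,interpolation=cv2.INTER_CUBIC)
    for k in range(0,w,10):
        cv2.line(i,(k*s,0),(k*s,6 if k%50 else 14),(0,0,255),1)
    for k in range(0,h,10):
        cv2.line(i,(0,k*s),(6 if k%50 else 14,k*s),(0,0,255),1)
    cv2.imwrite(dst,i)
E
python3 -c "
from h import *
crop('pics/top0.png','pics/t0a.png',330,140,110,130,4)
crop('pics/top0.png','pics/t0b.png',250,180,60,80,7)
crop('pics/side0.png','pics/s0a.png',260,180,160,130,5)"
```

```text
(no output)
```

View pics/t0a.png

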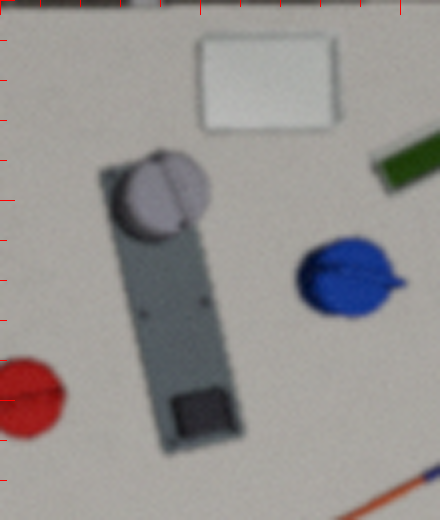

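View pics/t0b.png

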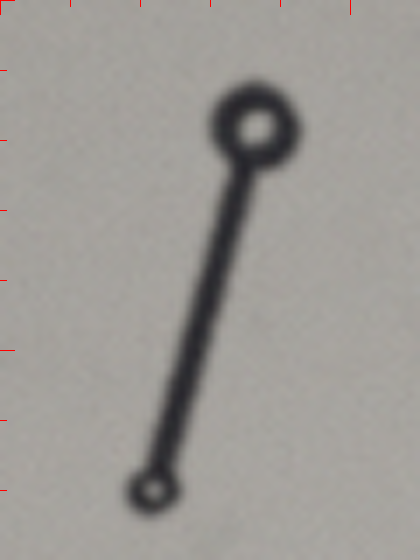

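View pics/s0a.png

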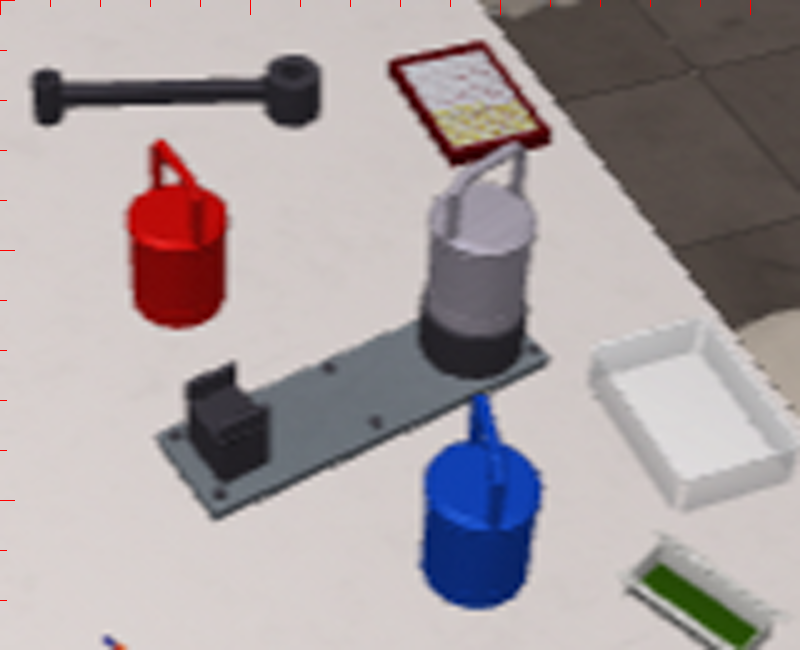

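```bash
cat > fit.py <<'E'
from h import *
from scipy.optimize import least_squares
def px(c,x0,y0,s): return ((c[0]+.5)/s-.5+x0,(c[1]+.5)/s-.5+y0)
def fit(obs,x0):
    def w(p,l):
        c,s=np.cos(p[2]),np.sin(p[2]);return np.array([p[0]+c*l[0]-s*l[1],p[1]+s*l[0]+c*l[1],l[2]])
    f=lambda p:np.concatenate([proj(n,w(p,l))[0]-uv for n,uv,l in obs])
    r=least_squares(f,x0);return r.x,r.fun.round(1).reshape(-1,2).tolist(),w
T=lambda *c:px(c,330,140,4);L=lambda *c:px(c,250,180,7);S=lambda *c:px(c,260,180,5)
if __name__=="__main__":
    p,r,w=fit([("top",T(100,172),(-.096,-.038,.012)),("top",T(165,453),(.166,-.038,.012)),("top",T(245,433),(.166,.038,.012)),
     ("side",S(550,357),(-.096,.038,.012)),("side",S(157,437),(.166,-.038,.012)),("side",S(215,518),(.166,.038,.012))],[.6,-.13,-2.9])
    print("stand",p,r,"dowel",w(p,(-.056,0,.05)),"fork",w(p,(.134,0,.05)))
    p,r,w=fit([("top",L(256,127),(0,0,.038)),("top",L(153,491),(.19,0,.038)),("side",S(293,70),(0,0,.04)),("side",S(46,78),(.19,0,.04))],[.6,.1,-2.9])
    print("lever",p,r,"bal",w(p,(.056,0,.0)),"eye",w(p,(.19,0,0)))
    p,r,w=fit([("top",T(161,155),(.03,0,.165)),("top",T(186,228),(-.03,0,.165)),("top",T(168,193),(0,0,.133)),("side",S(455,192),(-.03,0,.165)),("side",S(520,148),(.03,0,.17)),("side",S(482,218),(0,0,.133))],[.6,-.1,.3])
    print("can",p,r)
    for n,uv in(("tip",(203,182)),("well",(297,161)),("trough",(396,160)),("red",(336,239)),("blue",(416,209)),("lid",(200,316))):print(n,ray("top",uv,.05))
E
python3 fit.py
```

```text
stand [ 0.56373789 -0.19374243 -2.93915078] [[-0.3, -0.9], [0.3, 0.6], [1.1, 0.8], [0.4, -0.4], [-0.4, -0.4], [0.1, -0.7]] dowel [ 0.61859428 -0.18248296  0.05      ] fork [ 0.43247436 -0.22068473  0.05      ]
lever [ 0.59784074  0.10646368 -3.43148084] [[-0.1, -0.5], [-0.1, 0.1], [-0.1, 0.3], [-0.2, 0.1]] bal [0.54417729 0.122471   0.        ] eye [0.41576833 0.16077424 0.        ]
can [ 0.6159689  -0.18252442  0.33199414] [[0.6, -0.1], [1.1, -0.7], [0.7, 0.1], [-1.0, -0.5], [-0.1, -0.6], [-0.2, -1.9]]
tip [0.65623156 0.39349733 0.05      ]
well [0.72318639 0.06536    0.05      ]
trough [ 0.71966135 -0.2812059   0.05      ]
red [ 0.44889667 -0.06436836  0.05      ]
blue [ 0.54664798 -0.34499117  0.05      ]
lid [0.19793453 0.40523961 0.05      ]
```

```bash
cat > go.py <<'E'
import sys
from h import *
from scipy.spatial.transform import Rotation as Ro
def rel(t,yaw=None):
    s=manip.get_state();q=s["ee_rot"];R=Ro.from_quat(q,scalar_first=True).as_matrix()
    y=np.arctan2(R[1,0],R[0,0])
    print("clk",s["clock"],"pos",s["position"].round(4),"jaw",y.round(4),"tilt",R[2].round(4),"w",round(s["width"],4),"F",s["contact_force"].round(2),"q",s["qpos"].round(2))
    print("tool shift",(R.T@(np.array(t)-s["position"])).round(4))
    if yaw is not None: print("turn",round(-((yaw-y+np.pi)%(2*np.pi)-np.pi),4))
if __name__=="__main__":
    a=[float(v) for v in sys.argv[1:]];rel(a[:3],a[3] if len(a)>3 else None)
E
python3 go.py .617 -.1825 .29 -1.24
```

```text
clk 0.1 pos [0.2257 0.5283 0.2305] jaw 1.167 tilt [-1.6e-03 -2.0e-04 -1.0e+00] w 0.0852 F [-0.04  0.07 -0.68] q [ 1.05  0.28  1.51  0.    1.36 -0.12]
tool shift [-0.5     0.6391 -0.0588]
turn 2.407
```

Request:
send_rows:
  increments:
    - [1, -0.03, 0.04, -0.015, 0]
    - [1, -0.03, 0.04, -0.015, 0]
    - [1, -0.03, 0.04, -0.015, 0]
    - [1, -0.03, 0.04, -0.015, 0]
    - [1, -0.03, 0.04, 0, 0]
    - [1, -0.03, 0.04, 0, 0]
    - [1, -0.03, 0.04, 0, 0]
    - [1, -0.03, 0.04, 0, 0]

```text
clock: 1.1
position: [0.4263, 0.1808, 0.2911]
ee_rot: [-0.0, 0.835, 0.551, -0.0]
contact_force: [0.4, 0.2, -0.4]
width: 0.0856
```

Request:
send_rows:
  increments:
    - [1, -0.03, 0.04, 0, 0]
    - [1, -0.03, 0.04, 0, 0]
    - [1, -0.03, 0.04, 0, 0]
    - [1, -0.03, 0.04, 0, 0]
    - [1, -0.03, 0.04, 0, 0]
    - [1, -0.03, 0.04, 0, 0]
    - [1, -0.03, 0.04, 0, 0]
    - [1, -0.03, 0.03, 0, 0]

```text
clock: 2.1
position: [0.6174, -0.1618, 0.2903]
ee_rot: [-0.0, 0.835, 0.551, -0.0]
contact_force: [-0.1, 0.5, 0.3]
width: 0.0855
```

Request:
send_rows:
  increments:
    - [1, 0, 0, 0, 0.18]
    - [1, 0, 0, 0, 0.18]
    - [1, 0, 0, 0, 0.18]
    - [1, 0, 0, 0, 0.18]
    - [1, 0, 0, 0, 0.18]
    - [1, 0, 0, 0, 0.18]
    - [1, 0, 0, 0, 0.18]
    - [1, 0, 0, 0, 0.18]

```text
clock: 3.1
position: [0.6164, -0.16, 0.2906]
ee_rot: [-0.0, 0.99, -0.139, -0.001]
contact_force: [0.1, -0.1, -0.2]
width: 0.0853
```

```bash
python3 go.py .617 -.1825 .25 -1.24
```

```text
clk 3.1 pos [ 0.6164 -0.16    0.2906] jaw -0.2789 tilt [-1.3e-03 -2.0e-04 -1.0e+00] w 0.0853 F [ 0.06 -0.08 -0.19] q [-0.36  0.35  1.25  0.    1.54 -0.08]
tool shift [0.0068 0.0214 0.0406]
turn 0.9611
```

Request:
send_rows:
  increments:
    - [1, 0.003, 0.011, 0, 0]
    - [1, 0.003, 0.011, 0, 0]
    - [1, 0, 0, 0, 0.18]
    - [1, 0, 0, 0, 0.18]
    - [1, 0, 0, 0, 0.18]
    - [1, 0, 0, 0, 0.18]
    - [1, 0, 0, 0, 0.18]
    - [1, 0, 0, 0, 0.06]

```text
clock: 4.1
position: [0.6164, -0.184, 0.2911]
ee_rot: [0.0, 0.816, -0.579, -0.0]
contact_force: [-0.3, -0.2, -0.1]
width: 0.0856
```

Request:
send_rows:
  increments:
    - [1, 0, 0, 0, 0]

```text
clock: 4.22
position: [0.6165, -0.1838, 0.2911]
ee_rot: [0.0, 0.816, -0.578, -0.0]
contact_force: [0.2, 0.2, -1.2]
width: 0.0853
```

```bash
python3 go.py .617 -.1825 .151 -1.24
python3 - <<'E'
from h import *
for n in("side","top"): cv2.imwrite(f"pics/{n}1.png",manip.get_image(n)[:,:,::-1])
crop('pics/side1.png','pics/s1a.png',300,140,120,120,5)
crop('pics/top1.png','pics/t1a.png',330,140,100,100,5)
a=cv2.imread('pics/s1a.png');b=cv2.imread('pics/t1a.png')
b=cv2.copyMakeBorder(b,0,100,0,0,cv2.BORDER_CONSTANT)
cv2.imwrite('pics/c1.png',np.hstack([a,b])[:, :])
cv2.imwrite('pics/c1.png',cv2.resize(np.hstack([a,b]),(800,436)))
E
```

```text
clk 4.225 pos [ 0.6165 -0.1838  0.2911] jaw -1.2316 tilt [-0.e+00  2.e-04 -1.e+00] w 0.0853 F [ 0.24  0.21 -1.18] q [-0.4   0.36  1.24 -0.    1.55  0.83]
tool shift [-0.0011 -0.001   0.1401]
turn 0.0084
```

View pics/c1.png

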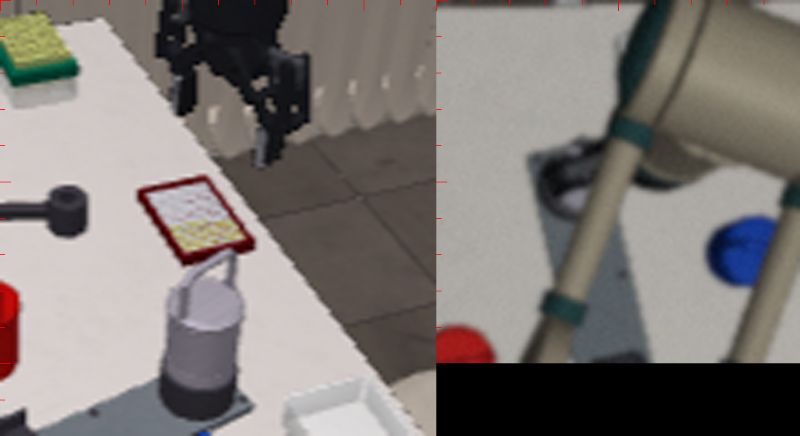

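The side view shows the open gripper straddling the handle line above the canister (which is at about (356,240)). The top view is blocked by the arm. I'll descend.

Request:
send_rows:
  increments:
    - [1, 0, 0, 0.03, 0]
    - [1, 0, 0, 0.03, 0]
    - [1, 0, 0, 0.03, 0]
    - [1, 0, 0, 0.02, 0]
    - [1, 0, 0, 0.015, 0]
    - [1, 0, 0, 0.01, 0]
    - [1, 0, 0, 0.005, 0]
    - [1, 0, 0, 0, 0]

```text
clock: 5.32
position: [0.6167, -0.183, 0.1515]
ee_rot: [-0.0, 0.816, -0.578, 0.0]
contact_force: [0.5, 0.2, -0.6]
width: 0.0852
```

```bash
python3 go.py .617 -.1825 .151 -1.24
python3 - <<'E'
from h import *
cv2.imwrite(f"pics/side2.png",manip.get_image("side")[:,:,::-1])
crop('pics/side2.png','pics/s2a.png',300,170,120,100,6)
E
```

```text
clk 5.325 pos [ 0.6167 -0.183   0.1515] jaw -1.2328 tilt [ 2.e-04 -3.e-04 -1.e+00] w 0.0852 F [ 0.47  0.19 -0.58] q [-0.4   0.43  1.47  0.    1.24  0.84]
tool shift [-0.0004 -0.0005  0.0005]
turn 0.0072
```

View pics/s2a.png

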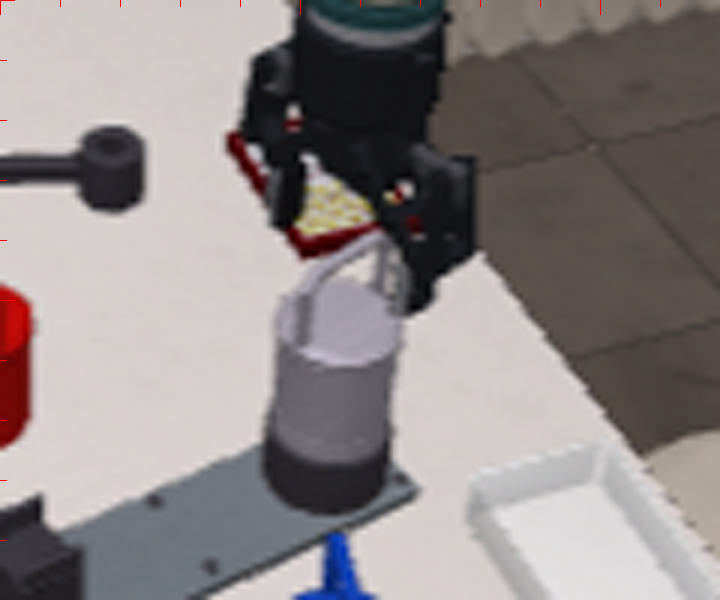

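Run:
```python
from h import *
d=np.array([np.cos(-1.233),np.sin(-1.233),0]);p=np.array([.6167,-.183,.164])
e=np.array([-d[1],d[0],0])
for l,q in(("A",p+d*.0425),("B",p-d*.0425),("mid",p),("h",np.array([.617,-.1825,.17])),("h+",np.array([.617,-.1825,.17])+e*.03),("h-",np.array([.617,-.1825,.17])-e*.03)):
    print(l,((proj("side",q)[0]-[300,170])*6).round())
```

```text
A [399. 305.]
B [285. 223.]
mid [341. 263.]
h [342. 254.]
h+ [383. 231.]
h- [300. 277.]
```

The crop shows the two fingers straddling the handle: near tip at crop (405,300), far tip at (285,220). Both match my projection, so I'll close.

Request:
send_rows:
  increments:
    - [0, 0, 0, 0, 0]
    - [0, 0, 0, 0, 0]
    - [0, 0, 0, 0, 0]
    - [0, 0, 0, 0, 0]
    - [0, 0, 0, 0, 0]
    - [0, 0, 0, 0, 0]
    - [0, 0, 0, 0, 0]
    - [0, 0, 0, 0, 0]
  squeeze: 60

```text
clock: 6.38
position: [0.6166, -0.1827, 0.1514]
ee_rot: [-0.0, 0.816, -0.578, 0.0]
contact_force: [0.3, 1.2, 1.4]
width: 0.0067
```

Request:
send_rows:
  increments:
    - [0, 0, 0, -0.005, 0]
    - [0, 0, 0, -0.01, 0]
    - [0, 0, 0, -0.01, 0]
    - [0, 0, 0, -0.01, 0]
    - [0, 0, 0, -0.02, 0]
    - [0, 0, 0, -0.02, 0]
    - [0, 0, 0, 0, 0]

```text
clock: 7.25
position: [0.6177, -0.1835, 0.2287]
ee_rot: [-0.001, 0.816, -0.578, 0.002]
contact_force: [0.1, -0.8, -4.0]
width: 0.007
```

```bash
python3 go.py .61 -.045 .23 -1.24
python3 - <<'E'
from h import *
cv2.imwrite(f"pics/side3.png",manip.get_image("side")[:,:,::-1])
crop('pics/side3.png','pics/s3a.png',300,140,120,120,5)
E
```

```text
clk 7.25 pos [ 0.6177 -0.1835  0.2287] jaw -1.233 tilt [ 0.0032 -0.0036 -1.    ] w 0.007 F [ 0.09 -0.77 -3.96] q [-0.4   0.38  1.36  0.    1.4   0.84]
tool shift [-0.1332 -0.0386 -0.0016]
turn 0.007
```

View pics/s3a.png

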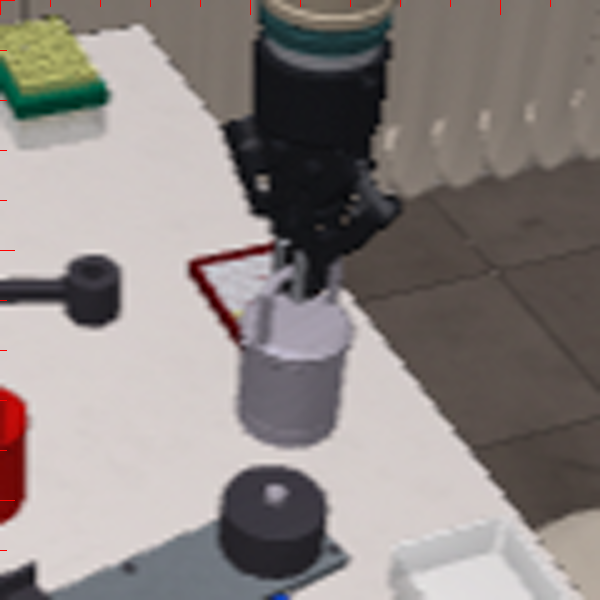

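The canister hangs upright from the handle. The bare pedestal's dowel is visible at crop (274,493). Next, carry it to (0.61, -0.045).

Request:
send_rows:
  increments:
    - [0, -0.015, -0.005, 0, 0]
    - [0, -0.027, -0.008, 0, 0]
    - [0, -0.027, -0.008, 0, 0]
    - [0, -0.027, -0.008, 0, 0]
    - [0, -0.022, -0.006, 0, 0]
    - [0, -0.015, -0.004, 0, 0]
    - [0, 0, 0, 0, 0]
    - [0, 0, 0, 0, 0]

```text
clock: 8.3
position: [0.6094, -0.0452, 0.2263]
ee_rot: [0.0, 0.816, -0.578, 0.0]
contact_force: [-0.1, -0.4, -2.7]
width: 0.007
```

Request:
send_rows:
  increments:
    - [0, 0, 0, 0.025, 0]
    - [0, 0, 0, 0.03, 0]
    - [0, 0, 0, 0.03, 0]
    - [0, 0, 0, 0.015, 0]
    - [0, 0, 0, 0.01, 0]
    - [0, 0, 0, 0.006, 0]
    - [0, 0, 0, 0.003, 0]
    - [0, 0, 0, 0, 0]

```text
clock: 9.3
position: [0.6095, -0.0446, 0.1077]
ee_rot: [-0.0, 0.816, -0.578, 0.0]
contact_force: [0.3, 0.0, -3.5]
width: 0.0072
```

```bash
python3 go.py .61 -.045 .1014 -1.24
python3 - <<'E'
from h import *
print("dowel",ray("side",((274.5)/5-.5+300,(493.5)/5-.5+140),.06))
cv2.imwrite(f"pics/side4.png",manip.get_image("side")[:,:,::-1])
crop('pics/side4.png','pics/s4a.png',280,140,120,120,5)
E
```

```text
clk 9.3 pos [ 0.6095 -0.0446  0.1077] jaw -1.233 tilt [ 3.e-04 -8.e-04 -1.e+00] w 0.0072 F [ 0.32  0.01 -3.52] q [-0.19  0.42  1.61  0.    1.11  1.05]
tool shift [ 0.0006 -0.0003  0.0063]
turn 0.007
dowel [ 0.61654714 -0.18379538  0.06      ]
```

View pics/s4a.png

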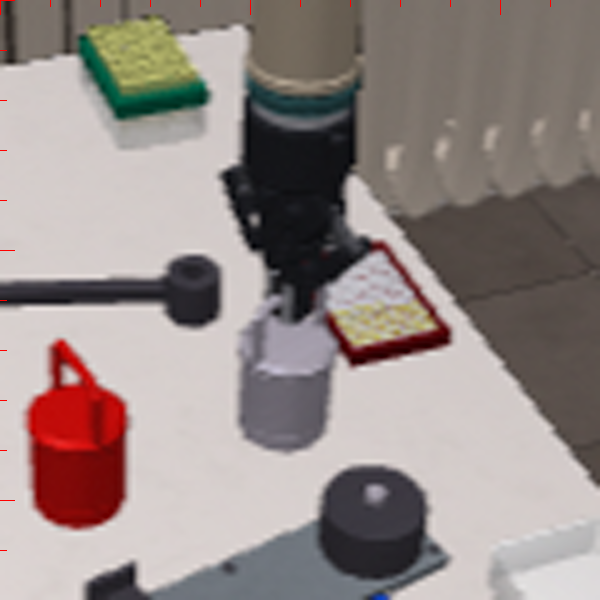

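The canister is upright about 6 mm above clear bench. I'll lower it slowly until it touches.

Request:
send_rows:
  increments:
    - [0, 0, 0, 0.003, 0]
    - [0, 0, 0, 0.001, 0]
    - [0, 0, 0, 0.001, 0]
    - [0, 0, 0, 0, 0]

```text
clock: 9.85
position: [0.6092, -0.0445, 0.1022]
ee_rot: [-0.0, 0.816, -0.578, -0.0]
contact_force: [0.8, 0.5, -2.6]
width: 0.0066
```

Request:
send_rows:
  increments:
    - [0, 0, 0, 0.001, 0]
    - [0, 0, 0, 0, 0]
    - [0, 0, 0, 0, 0]

```text
clock: 10.22
position: [0.6094, -0.0445, 0.1015]
ee_rot: [-0.0, 0.816, -0.578, 0.0]
contact_force: [0.7, 0.7, -0.0]
width: 0.0067
```

Request:
send_rows:
  increments:
    - [0, 0, 0, 0.0005, 0]
    - [0, 0, 0, 0, 0]
    - [0.15, 0, 0, 0, 0]
    - [0.3, 0, 0, 0, 0]
    - [0.5, 0, 0, 0, 0]
    - [0.7, 0, 0, 0, 0]
    - [0.7, 0, 0, 0, 0]
    - [0.7, 0, 0, 0, 0]

```text
clock: 11.22
position: [0.6092, -0.0446, 0.1008]
ee_rot: [-0.0, 0.816, -0.578, -0.0]
contact_force: [0.7, -0.6, -0.3]
width: 0.06
```

Request:
send_rows:
  increments:
    - [0.7, 0, 0, -0.01, 0]
    - [0.7, 0, 0, -0.02, 0]
    - [0.7, 0, 0, -0.03, 0]
    - [0.7, 0, 0, -0.04, 0]
    - [1, 0, 0, -0.03, 0]
    - [1, 0, 0, 0, 0]

```text
clock: 11.98
position: [0.611, -0.0448, 0.2345]
ee_rot: [-0.002, 0.816, -0.578, 0.003]
contact_force: [1.0, -0.2, -0.3]
width: 0.0854
```

```bash
python3 go.py .5442 .1225 .2 -1.8607
python3 - <<'E'
from h import *
for n in("side","top"): cv2.imwrite(f"pics/{n}5.png",manip.get_image(n)[:,:,::-1])
crop('pics/side5.png','pics/s5a.png',260,160,160,130,5)
E
```

```text
clk 11.975 pos [ 0.611  -0.0448  0.2345] jaw -1.2329 tilt [ 0.0036 -0.0063 -1.    ] w 0.0854 F [ 0.99 -0.18 -0.29] q [-0.19  0.33  1.42  0.    1.39  1.05]
tool shift [-0.1801  0.0078  0.0338]
turn 0.6278
```

View pics/s5a.png

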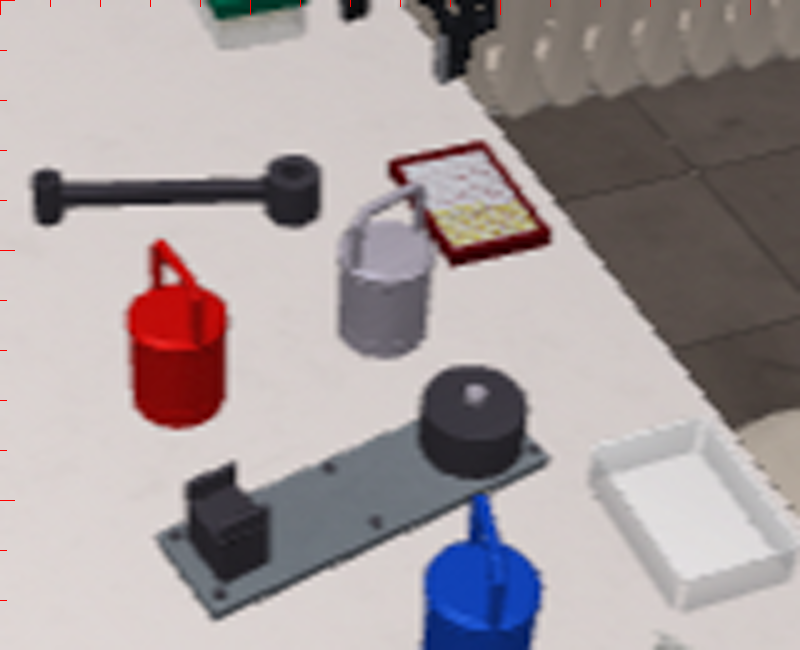

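The canister stands upright and released on the bench at crop (385,290). The stand and lever haven't moved. Going to the lever.

Request:
send_rows:
  increments:
    - [1, -0.045, 0.002, 0, 0]
    - [1, -0.045, 0.002, 0, 0]
    - [1, -0.045, 0.002, 0, 0]
    - [1, -0.045, 0.002, 0, 0]
    - [1, 0, 0, 0, 0.16]
    - [1, 0, 0, 0, 0.16]
    - [1, 0, 0, 0, 0.16]
    - [1, 0, 0, 0, 0.15]

```text
clock: 13.08
position: [0.5409, 0.1226, 0.229]
ee_rot: [-0.002, -0.595, 0.804, 0.001]
contact_force: [-0.2, 1.0, -0.8]
width: 0.0854
```

Request:
send_rows:
  increments:
    - [1, 0, 0, 0, 0]
    - [1, 0, 0, 0, 0]

```text
clock: 13.32
position: [0.5416, 0.1226, 0.2299]
ee_rot: [-0.001, -0.597, 0.802, 0.0]
contact_force: [-0.3, -0.9, 0.3]
width: 0.0853
```

```bash
python3 go.py .5442 .1225 .055 -1.8607
```

```text
clk 13.325 pos [0.5416 0.1226 0.2299] jaw -1.8609 tilt [ 6.0e-04  1.6e-03 -1.0e+00] w 0.0853 F [-0.28 -0.95  0.25] q [0.1  0.25 1.55 0.   1.35 1.96]
tool shift [-0.0008 -0.0028  0.1749]
turn -0.0002
```

Request:
send_rows:
  increments:
    - [1, 0, -0.002, 0.03, 0]
    - [1, 0, 0, 0.045, 0]
    - [1, 0, 0, 0.045, 0]
    - [1, 0, 0, 0.035, 0]
    - [1, 0, 0, 0.02, 0]
    - [1, 0, 0, 0, 0]
    - [1, 0, 0, 0, 0]

```text
clock: 14.2
position: [0.5447, 0.1221, 0.0565]
ee_rot: [0.001, -0.597, 0.802, -0.0]
contact_force: [0.7, 0.6, 0.7]
width: 0.0852
```

```bash
python3 go.py .5442 .1225 .006 -1.8607
python3 - <<'E'
from h import *
for n in("side","top"): cv2.imwrite(f"pics/{n}6.png",manip.get_image(n)[:,:,::-1])
crop('pics/side6.png','pics/s6a.png',240,130,110,90,7)
d=np.array([np.cos(-1.861),np.sin(-1.861),0]);p=np.array([.5437,.1225,.07])
for q in(p+d*.0425,p-d*.0425,[.5442,.1225,.03]):print(((proj("side",q)[0]-[240,130])*7).round())
E
```

```text
clk 14.2 pos [0.5447 0.1221 0.0565] jaw -1.8624 tilt [-6.0e-04 -1.2e-03 -1.0e+00] w 0.0852 F [0.67 0.58 0.66] q [0.1  0.4  1.79 0.   0.95 1.96]
tool shift [-0.0002  0.0006  0.0505]
turn -0.0017
[447. 454.]
[441. 361.]
[445. 465.]
```

View pics/s6a.png

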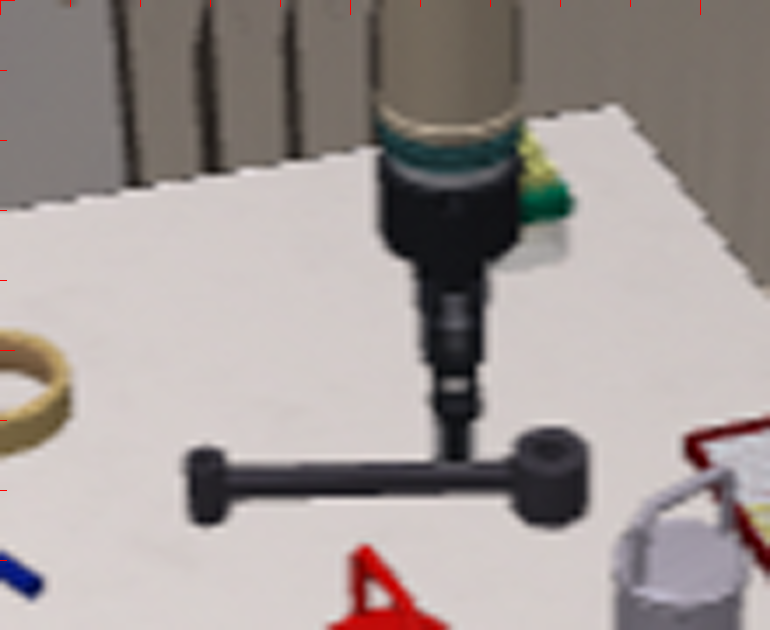

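The near finger is at crop column 455, the bar's balance point at about 450. That is well within tolerance. Descending.

Request:
send_rows:
  increments:
    - [1, 0, 0, 0.02, 0]
    - [1, 0, 0, 0.015, 0]
    - [1, 0, 0, 0.01, 0]
    - [1, 0, 0, 0.005, 0]
    - [1, 0, 0, 0, 0]

```text
clock: 14.92
position: [0.5439, 0.1221, 0.0056]
ee_rot: [-0.0, -0.597, 0.803, 0.0]
contact_force: [-0.4, 0.0, 0.4]
width: 0.0856
```

Request:
send_rows:
  increments:
    - [0, 0, 0, 0, 0]
    - [0, 0, 0, 0, 0]
    - [0, 0, 0, 0, 0]
    - [0, 0, 0, 0, 0]
    - [0, 0, 0, 0, 0]
    - [0, 0, 0, 0, 0]
    - [0, 0, 0, 0, 0]
    - [0, 0, 0, 0, 0]
  squeeze: 90

```text
clock: 15.92
position: [0.5446, 0.1227, 0.0064]
ee_rot: [0.001, -0.596, 0.803, 0.0]
contact_force: [0.7, 2.9, 6.5]
width: 0.0121
```

Request:
send_rows:
  increments:
    - [0, 0, 0, -0.003, 0]
    - [0, 0, 0, -0.01, 0]
    - [0, 0, 0, -0.02, 0]
    - [0, 0, 0, -0.03, 0]
    - [0, 0, 0, -0.04, 0]
    - [0, 0, 0, -0.04, 0]
    - [0, 0, 0, -0.04, 0]
    - [0, 0, 0, -0.02, 0]

```text
clock: 16.92
position: [0.5442, 0.1216, 0.211]
ee_rot: [0.001, -0.597, 0.803, -0.001]
contact_force: [0.3, -0.5, -5.9]
width: 0.0123
```

Request:
send_rows:
  increments:
    - [0, 0, 0, 0, 0]
    - [0, 0, 0, 0, 0]

```text
clock: 17.18
position: [0.5427, 0.1217, 0.2073]
ee_rot: [-0.001, -0.597, 0.803, 0.001]
contact_force: [-0.4, 0.1, -6.1]
width: 0.0125
```

```bash
python3 go.py .563 -.194 .2 -1.368
python3 - <<'E'
from h import *
for n in("side","top"): cv2.imwrite(f"pics/{n}7.png",manip.get_image(n)[:,:,::-1])
crop('pics/side7.png','pics/s7a.png',240,100,110,90,7)
E
```

```text
clk 17.175 pos [0.5427 0.1217 0.2073] jaw -1.8631 tilt [ 0.0014  0.003  -1.    ] w 0.0125 F [-0.36  0.13 -6.13] q [ 0.1   0.26  1.58 -0.    1.3   1.96]
tool shift [ 0.2965 -0.1105  0.0074]
turn -0.4951
```

View pics/s7a.png

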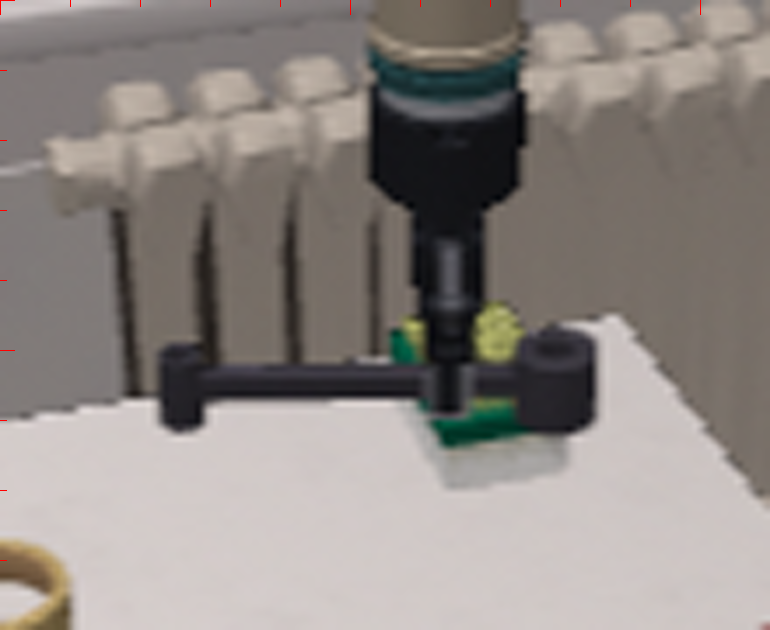

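The lever is held and level: boss at crop (555,380), eye at (180,385). Carrying it over to the stand, high above the canister.

Request:
send_rows:
  increments:
    - [0, 0.02, -0.008, 0, 0]
    - [0, 0.035, -0.013, 0, 0]
    - [0, 0.045, -0.017, 0, 0]
    - [0, 0.045, -0.017, 0, 0]
    - [0, 0.045, -0.017, 0, 0]
    - [0, 0.045, -0.017, 0, 0]
    - [0, 0.035, -0.013, 0, 0]
    - [0, 0.026, -0.008, 0, 0]

```text
clock: 18.27
position: [0.5635, -0.1949, 0.2071]
ee_rot: [-0.001, -0.596, 0.803, 0.001]
contact_force: [-0.0, 0.6, -5.0]
width: 0.0121
```

Request:
send_rows:
  increments:
    - [0, 0, 0, 0, -0.06]
    - [0, 0, 0, 0, -0.1]
    - [0, 0, 0, 0, -0.12]
    - [0, 0, 0, 0, -0.12]
    - [0, 0, 0, 0, -0.095]
    - [0, 0, 0, 0, 0]
    - [0, 0, 0, 0, 0]

```text
clock: 19.15
position: [0.5637, -0.1929, 0.2079]
ee_rot: [0.0, 0.775, -0.632, -0.001]
contact_force: [0.9, 0.1, -5.8]
width: 0.0124
```

```bash
python3 go.py .563 -.194 .11 -1.368
python3 - <<'E'
from h import *
for n in("side","top"): cv2.imwrite(f"pics/{n}8.png",manip.get_image(n)[:,:,::-1])
crop('pics/side8.png','pics/s8a.png',270,140,130,110,6)
crop('pics/top8.png','pics/t8a.png',330,140,110,130,4)
E
```

```text
clk 19.15 pos [ 0.5637 -0.1929  0.2079] jaw -1.3693 tilt [-0.001   0.0012 -1.    ] w 0.0124 F [ 0.92  0.13 -5.83] q [-0.45  0.32  1.5   0.    1.32  0.92]
tool shift [0.001  0.0008 0.0979]
turn -0.0013
```

View pics/s8a.png

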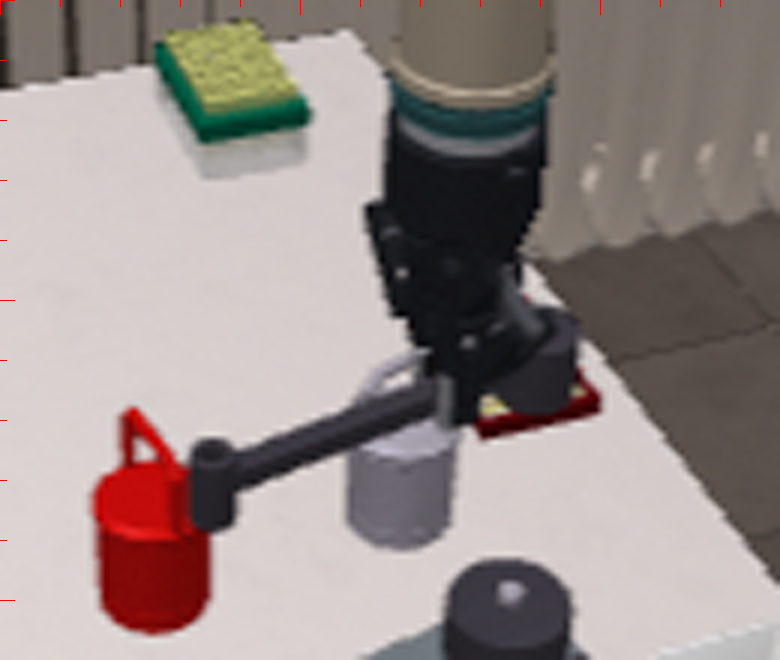

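View pics/t8a.png

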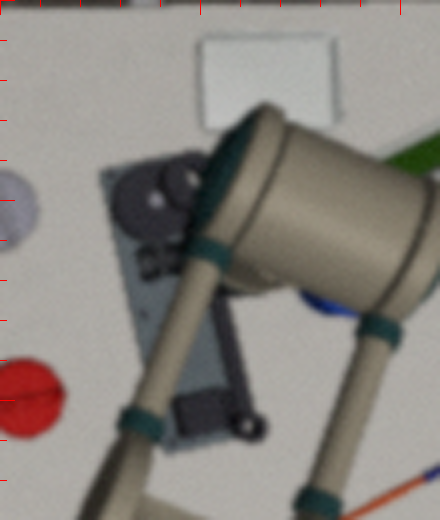

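Lever is over the stand line, canister upright. Lowering to about 45 mm clearance.

Request:
send_rows:
  increments:
    - [0, 0.001, 0.001, 0.015, 0]
    - [0, 0, 0, 0.02, 0]
    - [0, 0, 0, 0.02, 0]
    - [0, 0, 0, 0.02, 0]
    - [0, 0, 0, 0.012, 0]
    - [0, 0, 0, 0.006, 0]
    - [0, 0, 0, 0, 0]
    - [0, 0, 0, 0, 0]

```text
clock: 20.25
position: [0.5638, -0.1945, 0.1165]
ee_rot: [-0.0, 0.775, -0.632, 0.001]
contact_force: [0.5, 0.4, -4.9]
width: 0.0125
```

```bash
python3 go.py .563 -.194 .115 -1.368
python3 - <<'E'
from h import *
for n in("side","top"): cv2.imwrite(f"pics/{n}9.png",manip.get_image(n)[:,:,::-1])
crop('pics/side9.png','pics/s9a.png',280,180,110,100,7)
crop('pics/top9.png','pics/t9a.png',350,170,60,90,6)
E
```

```text
clk 20.25 pos [ 0.5638 -0.1945  0.1165] jaw -1.3681 tilt [ 9.0e-04 -1.3e-03 -1.0e+00] w 0.0125 F [ 0.46  0.41 -4.95] q [-0.45  0.39  1.63  0.    1.12  0.92]
tool shift [-0.0007  0.0007  0.0015]
turn -0.0001
```

View pics/s9a.png

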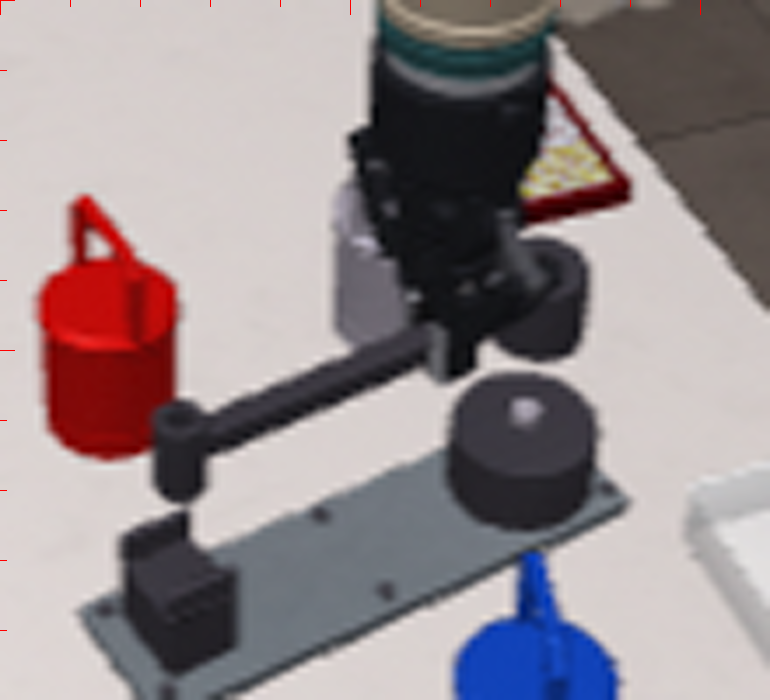

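View pics/t9a.png

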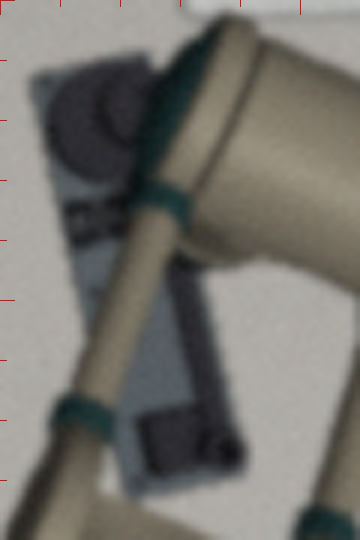

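Run:
```python
from h import *
from fit import px,fit,least_squares
S=lambda *c:px(c,280,180,7);T=lambda *c:px(c,350,170,6);T0=lambda *c:px(c,330,140,4)
obs=[("side",S(180,413),0,.02,1),("side",S(543,258),1,.02,1),("top",T(222,449),0,.018,1)]
def pts(p):
    c,s=np.cos(p[2]),np.sin(p[2]);return np.array([[p[0]+.19*c,p[1]+.19*s,p[3]],[p[0],p[1],p[3]]])
f=lambda p:np.concatenate([proj(n,pts(p)[i]+[0,0,dz])[0]-uv for n,uv,i,dz,_ in obs])
r=least_squares(f,[.617,-.183,-2.94,.13]);print(r.x,r.fun.round(1));print("lever eye,boss",pts(r.x))
# triangulate dowel
o=[("side",S(527,410)),("top",T0(157,200))]
g=lambda p:np.concatenate([proj(n,[p[0],p[1],.058])[0]-uv for n,uv in o])
q=least_squares(g,[.6,-.18]);print("dowel",q.x,q.fun.round(1))
print("fork top",ray("top",T0(204,413.5),.055))
p=[.4325,-.2207,.05];print("proj fork side crop",(proj("side",p)[0]-[280,180])*7, "boss bottom etc dowel",(proj("side",[.6175,-.183,.06])[0]-[280,180])*7)
```

```text
[ 0.61903155 -0.1815562  -2.93534171  0.13101631] [ 0.1 -0.2 -0.2  0.2  0.1 -0.1]
lever eye,boss [[ 0.4330585  -0.22046664  0.13101631]
 [ 0.61903155 -0.1815562   0.13101631]]
dowel [ 0.61801561 -0.18220448] [-0.3  0.1  0.1 -0.3]
fork top [ 0.43209793 -0.21738209  0.055     ]
proj fork side crop [177.02249033 574.67242653] boss bottom etc dowel [521.92875666 405.82621669]
```

Request:
send_rows:
  increments:
    - [0, 0, 0, 0, 0]
    - [0, 0, 0, 0, 0]
    - [0, 0, 0, 0, 0]
    - [0, 0, 0, 0, 0]

```text
clock: 20.85
position: [0.5632, -0.1942, 0.1158]
ee_rot: [-0.0, 0.775, -0.632, -0.0]
contact_force: [-0.4, 0.2, -7.0]
width: 0.0122
```

```bash
python3 -c "
from rig import manip
s=manip.get_state();print(s['position'],s['width'],s['qd'].round(3));print(manip.sign_off())"
```

```text
[ 0.56324194 -0.19423403  0.11577559] 0.012199164203042354 [-0.    -0.001  0.    -0.001  0.001 -0.   ]
the job is handed in; nothing more can be done
None
```

I handed the job in at about 21 s of the 61 s allowed; no verdict is reported.

- **Canister:** I lifted it by its handle off the pedestal and set it down at about (0.61, -0.045), roughly 14 cm from the dowel. A picture after release showed it upright and clear of the stand. In the last picture it is partly hidden by the gripper, but what shows is still standing in place.
- **Lever:** I gripped it near its balance point with 90 N, then carried it high over the canister to the stand. The last camera fit put the boss about 1–2 mm from the dowel and the eye about 1–3 mm from the fork. It is held level and still, with its centre about 81 mm above the stand points, so the underside clears the fork cheeks by about 45 mm.

**Checks and limits:** The force reading of 5–7 N fits the lever's weight, and the joints were at rest. The arm hid the boss in the top view, so its position comes mainly from the side camera. My fork estimates from the two methods differed by about 3 mm, well inside tolerance. None of the checks failed, and the arm moved well clear of the bystanders, though I did not re-measure their positions.

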